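# Stamp the book label on the sprung bed

### The arm

A 6-joint arm with a two-finger parallel gripper is mounted at the origin on the work surface; the furniture and walls round the work are solid. World frame = base frame: x ahead of the robot, y to its left, z up, the work surface at z = 0. Lengths are in m, angles in rad, forces in N, time in s.
With the tool pointing down it reaches from about 0.3 to 0.875 m from the base axis. Payload 6.4 kg.
Tool frame: the origin (TCP) lies between the finger pads; the fingertips stand 25 mm ahead of it and the grasp point (between the pads) lies 6 mm ahead of it; y points along the fingers, x is the direction in which the jaws open and shut, and the axes are right-handed (so a half turn about y gives the same grasp; the last joint's range is limited). The gripper opens to 85 mm and grips with 20 to 120 N. Pads are 22 mm wide; open, the fingers measure 114 mm over their backs; the gripper's body (76 mm by 85 mm) begins 54 mm behind the grasp point. The pads swing forward as they close: fully open they stand 13 mm farther back than shut.
Start: joints at [-1.333, 0.181, 1.607, -0, 1.354, -0.206], TCP at [0.247, -0.519, 0.256] pointing down, gripper open.
Joint ranges: [-2.99, 2.99], [-0.89, 2.07], [0.3, 2.58], [-1.14, 4.28], [0, 2.63], [-3.12, 3.12]. Speed limits (rad/s): [2.57, 2.57, 3.01, 3.14, 3.14, 3.14].

### API

Orientations are given as a unit quaternion [w, x, y, z].
In Python, from bench import ctrl, vision, ticket, find_in, regions_of, pinpoint gives the robot as it stands.
- The arm moves only by the tool apply_moves, never from a script. Its argument "increments" is a list of rows, each an object of numbers: "x", "y", "z": the shift along the tool's x, y, z in cm; "ax", "ay", "az": the turn, a rotation vector about the tool's x, y, z in rad; "grip": the closure, from 0 (fully open) to 1 (shut). A call has 1 to 12 rows; each row is the pose to reach, as a shift and turn from the pose measured when the call began, along the tool's axes at that moment; what a row does not reach only later rows make up. A row lasts 1/8 s, in which the tool goes at most 62.5 mm and 10.7 degrees, less where a joint would pass 70% of its speed; a pose out of reach is approached as far as the arm can. A call with a gripper value outside its range is refused whole. The fingers move at their own pace and stop on an object; the grip force is fixed at half the most. Time passes only in rows, so rows that repeat a pose let the fingers close. It gives the time, the measured TCP pose, the force and the opening at its end, in the units of the state.
- ctrl.get_obs(): the state, without advancing time (a new reading comes with each control period).
- vision.camera(name): name is "scene" or "side" or "wrist"; returns the picture (400x640x3 uint8, red, green, blue); there is no depth.
- vision.camera_params(name): a dict with "intrinsics" (3x3 intrinsics, pixels), "R" (3x3) and "t" (3): a world point X has camera coordinates R X + t. Camera axes: x right, y down, z forward; pixel columns grow to the right and rows downward; lengths in m; the calibration is good to about 2 mm. A picture is of the moment at which its call begins: read the wrist's pose just before it. camera_params takes no time and is no camera call; for the wrist camera it gives the pose at the moment of the call.
- ticket.hand_in(): hands the job in, once; it reports no verdict.
Trained networks look in the newest picture that a camera, given by its name, has taken for a name from the list of things; names that differ only in an ending like _2 or _b are one class to them, and where a whole thing is asked for, a point or a joint stands for the part that bears it (a point fixed in the world has none). Each returns a list of dicts, best first, with "p" (0 to 1); they miss things now and then, are a little off and sometimes report something else, mostly with a low value. They report only what shows in the picture. A call takes as long as a camera call. They do not tell look-alikes from the thing itself.
- find_in(camera, query): "rect" ([centre column, centre row, width, height] in pixels, round what is visible of it).
- regions_of(camera, query): "mask" (400x640 bool, what is visible of it) and "rect" ([centre column, centre row, width, height] in pixels, round what is visible of it).
- pinpoint(camera, query): "xy" ([column, row] in pixels: a listed point, or the origin of a listed thing).
The state is a dict: "time_s": time; "q": joint angles; "dq": joint speeds; "joint_efforts": joint torques, N m; "eef_pos": TCP position; "eef_rot": TCP orientation; "wrist_force": force on the tool from outside, world axes, zero at the start; "torque": the same for the moment, N m; "opening": opening from 0.0 (shut) to 1.0 (fully open).
Only numpy, scipy, OpenCV 4.12 (cv2) and the standard library are available. Lean on these libraries where they do the work, as an engineer would, in place of code of your own. Each camera call takes 0.05 s, during which the arm holds its last target.

### The job

Take the hand stamp with the dark handle and oblong brass foot, and press it squarely inside the small gold frame on the green leather panel, lined up with the frame, so that the sprung bed sinks about half its travel but not to its stop; hold it there for about a second. Lift it straight up without sliding, then stand it upright in the middle of the cork mat and let go. Leave the round-footed stamp alone.

Things in the scene. Friction and masses are not known exactly. Their poses are not given: they have to be found in the camera images.
- stamp: Stamp to use: square dark brown wooden handle on an oblong brass foot, 84 mm tall, 0.22 kg, standing on the bench. Origin: centre of its underside; z up the handle, x along the foot's long side. Foot 40 mm (x) by 30 mm (y), 22 mm high; the flat-sided handle, 26 by 26 mm, sides parallel to x and y, runs from 28 to 82 mm above the underside (grip it about 55 mm up).
- round_stamp: Bystander, not to be used or moved: a like stamp with a light beech handle and a round brass foot of 36 mm diameter, 84 mm tall, standing upright on the bench. The origin is the centre of its underside, z up.
- mark (a point): Centre of the small gold frame (56 x 46 mm, x along its long side, z up) on the green leather panel, 44 mm above the bench, on the platen (142 x 190 mm, centre 25 mm to -y) of a fixed sprung bed with corner pins 54 mm high. Both sink straight down, at most 14 mm: from 2.5 N on, 1 mm per N, and spring back; the mark's height shows it. From x = 0.67 on stand a tall press and a chest: keep clear.
- mat_top (a point): Centre of the top face of a square cork mat, 110 by 110 mm and 4 mm thick, lying fixed on the bench; this point is 4 mm above the bench, z up, x and y along the mat's sides.
Mind the look-alikes: they are no part of the job. Leave any pink look-alike of the stamp alone.

How it is judged:
On the way, in this order (a step that is already met when the one before it is completed fails the run):
1. the oblong stamp is pressed upright on the framed spot, lined up with the frame, the bed sunk by at least 4 mm, for half a second (distance of mark from where it was at the start of the episode above 0.004 m and horizontal distance between stamp and mark below 0.012 m and angle between stamp's own z axis and vertical below 0.175 rad and angle between the x axis of stamp and the x axis of mark, either way round below 0.26 rad and z of stamp in the frame of mark below 0.006 m), for 0.5 s.
2. the stamp is lifted straight up: 20 mm clear of the panel, still over the framed spot (distance of mark from where it was at the start of the episode below 0.0015 m and horizontal distance between stamp and mark below 0.025 m and z of stamp in the frame of mark above 0.02 m).
At the end, for the whole second after the job is handed in: The oblong stamp stands upright (within 6 degrees), at rest and released on the cork mat, its foot's centre within 35 mm of the mat's centre; the stamping bed has sprung back (within 1.5 mm); the round stamp stands upright within 20 mm of where it was (horizontal distance between stamp and mat_top below 0.035 m and z of stamp in the frame of mat_top below 0.006 m and angle between each of stamp, round_stamp's own z axis and vertical below 0.1 rad and linear speed of stamp below 0.02 m/s and distance of mark from where it was at the start of the episode below 0.0015 m and distance of round_stamp from where it was at the start of the episode below 0.02 m); the robot touches nothing.
It fails at once if the bed is pushed down while the stamp's foot is more than 18 mm off the middle of the frame (slid, or pressed elsewhere) (distance of mark from where it was at the start of the episode above 0.002 m and horizontal distance between stamp and mark above 0.018 m).
It fails at once if the bed is pushed down with the stamp tilted by more than 15 degrees (distance of mark from where it was at the start of the episode above 0.002 m and angle between stamp's own z axis and vertical above 0.26 rad).
It fails at once if the bed is rammed down to its stop (more than 13 of its 14 mm) (distance of mark from where it was at the start of the episode above 0.013 m).
It fails at once if the round stamp is moved by more than 20 mm or tipped (distance of round_stamp from where it was at the start of the episode above 0.02 m or angle between round_stamp's own z axis and vertical above 0.3 rad).
It also fails if it takes over 56 s, if anything falls off the work surface, if the arm or the gripper's body presses on something with over 40 N, if the wrist force passes 120 N, or if a joint passes its speed limit or range.

## Working session

There is one attempt and no reset: what is moved stays moved. The work goes in short steps, Python scripts to look and compute and a tool call to move; the robot and the scene stay as the last step left them, time stands still between calls to the robot, and variables do not carry over. Pictures are saved under pics/ and viewed, and the job is handed in when it is done.

Besides the shell and the picture viewer there is one more tool, called after "Request:" by a JSON object that holds its "op" and its "data", one argument or row to a line. apply_moves: Moves the arm, as the interface text tells. Its arguments: {"type":"object","properties":{"increments":{"type":"array","items":{"type":"object","properties":{"x":{"type":"number"},"y":{"type":"number"},"z":{"type":"number"},"ax":{"type":"number"},"ay":{"type":"number"},"az":{"type":"number"},"grip":{"type":"number"}}}}},"required":["increments"]}

```bash
mkdir -p pics; ls; cat > h.py <<'E'
import numpy as np, cv2
from bench import ctrl, vision, ticket, find_in, regions_of, pinpoint
def snap(c,n):
    im=vision.camera(c); cv2.imwrite(f'pics/{n}.png',im[:,:,::-1]); return im
def ray(P,px,z):
    K=np.array(P['intrinsics']);R=np.array(P['R']);t=np.array(P['t'])
    d=R.T@np.linalg.solve(K,[px[0],px[1],1]); c=-R.T@t
    return c+d*(z-c[2])/d[2]
def proj(P,X):
    K=np.array(P['intrinsics']);R=np.array(P['R']);t=np.array(P['t'])
    p=K@(R@np.array(X)+t); return p[:2]/p[2]
E
python3 - <<'E'
from h import *
o=ctrl.get_obs(); print(o)
for c in ['scene','side','wrist']:
    snap(c,c+'0')
    P=vision.camera_params(c); print(c,-np.array(P['R']).T@np.array(P['t']))
    for q in ['stamp','round_stamp','mark','mat_top']:
        z={'mark':.044,'mat_top':.004}.get(q,0)
        for r in pinpoint(c,q)[:4]: print(c,q,r['p'],r['xy'],ray(P,r['xy'],z).round(4))
E
```

```text
pics
{'time_s': 0.0, 'q': array([-1.33328711e+00,  1.81550956e-01,  1.60802971e+00,  2.27586239e-05,
        1.35375702e+00, -2.06309493e-01]), 'dq': array([-0.00119239,  0.00031148, -0.00114021,  0.00069433,  0.00033045,
       -0.00054926]), 'joint_efforts': array([-7.55452379e-05, -4.44876480e+01, -3.51334333e+01, -2.39293540e-04,
        9.40700993e-03,  4.19081277e-05]), 'eef_pos': array([ 0.24679508, -0.51878181,  0.25536803]), 'eef_rot': array([ 0.59821966, -0.59734958,  0.37813209, -0.377257  ]), 'wrist_force': array([-0.29969039,  0.84875313, -0.72520571]), 'torque': array([0.02006185, 0.00232125, 0.00956783]), 'opening': 1.0015798839604422}
scene [0.14857917 0.68976957 0.67447385]
scene stamp 0.98 [295.4, 295.9] [0.4159 0.3169 0.    ]
scene stamp 0.69 [218.4, 281.5] [0.5875 0.3661 0.    ]
scene stamp 0.64 [298.0, 254.5] [0.4702 0.2155 0.    ]
scene round_stamp 0.96 [255.4, 261.4] [0.548  0.2805 0.    ]
scene mark 0.63 [331.1, 204.6] [0.4593 0.0636 0.044 ]
side [0.13396361 0.82607013 0.40375849]
side stamp 0.83 [193.5, 287.3] [0.5813 0.369  0.    ]
side stamp 0.77 [288.0, 290.3] [0.43   0.3036 0.    ]
side stamp 0.61 [289.9, 261.1] [0.4756 0.2143 0.    ]
side round_stamp 0.84 [239.2, 271.0] [0.5423 0.2892 0.    ]
side mark 0.57 [325.1, 212.9] [0.4719 0.0571 0.044 ]
side mat_top 0.72 [369.5, 189.3] [ 0.4662 -0.2482  0.004 ]
wrist [ 0.32360929 -0.48324627  0.37215504]
```

View pics/scene0.png

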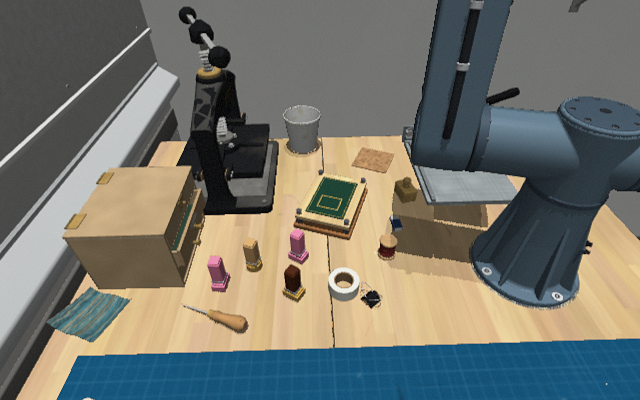

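View pics/side0.png

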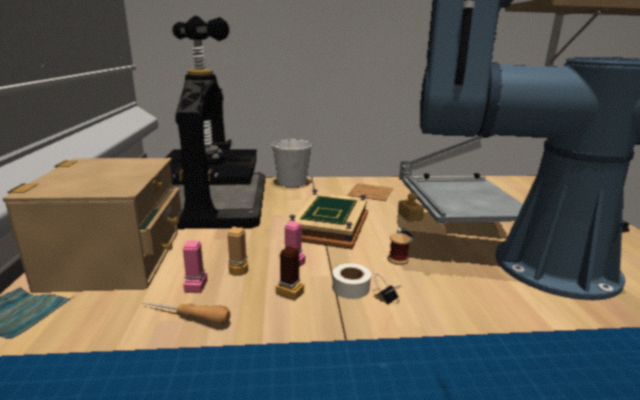

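View pics/wrist0.png

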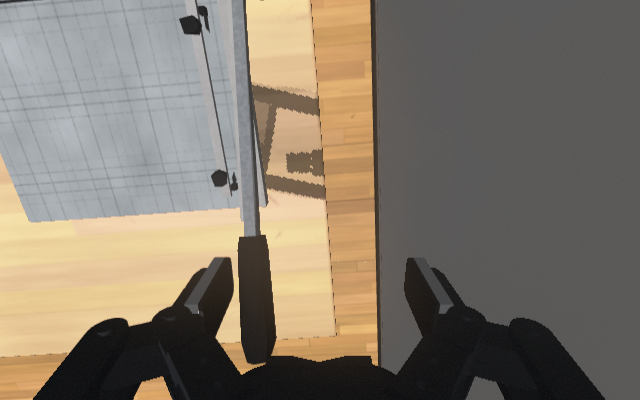

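```bash
python3 - <<'E'
import cv2
a=cv2.imread('pics/scene0.png')[180:320,180:360]; cv2.imwrite('pics/crop0.png',cv2.resize(a,None,fx=4,fy=4,interpolation=3))
E
```

```text
(no output)
```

View pics/crop0.png

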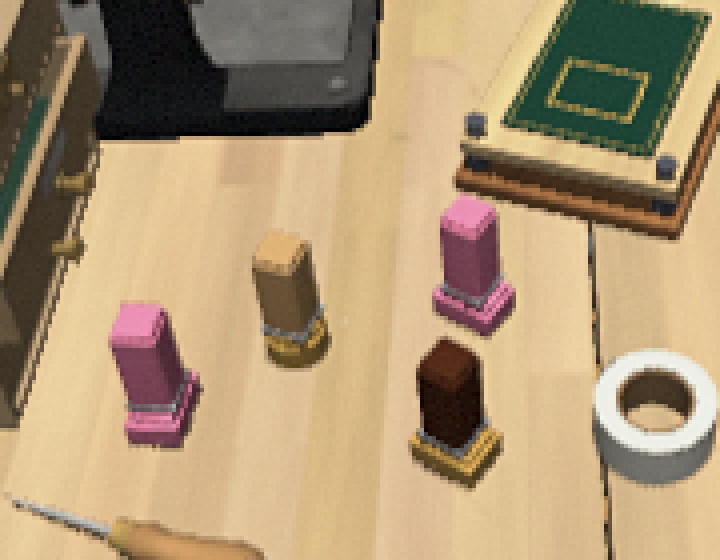

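```bash
cat >> h.py <<'E'
from scipy.spatial.transform import Rotation as Ro
def Rt(o): w,x,y,z=o['eef_rot']; return Ro.from_quat([x,y,z,w])
def shift(o,target,Rtarget=None):
    R=Rt(o); d=R.inv().apply(np.array(target)-o['eef_pos'])*100
    rv=np.zeros(3) if Rtarget is None else (R.inv()*Rtarget).as_rotvec()
    return d.round(2), rv.round(4)
def down(yaw):
    # tool y down, tool x horizontally at yaw
    x=np.array([np.cos(yaw),np.sin(yaw),0]); y=np.array([0,0,-1.]); return Ro.from_matrix(np.c_[x,y,np.cross(x,y)])
E
python3 - <<'E'
from h import *
o=ctrl.get_obs(); print(Rt(o).as_matrix().round(3))
P=vision.camera_params('scene')
for n,z,L in [('foot',0,[(300,301.2),(283,291.2),(305,290)]),('frame',.044,[(180+565/4,180+62/4),(180+650/4,180+73/4),(180+640/4,180+122/4),(180+548/4,180+103/4)])]:
    w=[ray(P,p,z) for p in L]; print(n,np.round(w,4).tolist())
    for a,b in zip(w,w[1:]): print(np.linalg.norm(b-a),np.degrees(np.arctan2(*(b-a)[1::-1])))
W=vision.camera_params('wrist'); print(np.array(W['R']).round(3), W['intrinsics'])
print('cam in tool', Rt(o).inv().apply(-np.array(W['R']).T@np.array(W['t'])-o['eef_pos']))
for t in [(.247,-.519,.33),(.40,-.2,.33),(.40,.02,.33),(.36,.26,.33)]: print(t,shift(o,t))
for yw in (0,45,-45,90,-90,30): print(yw,shift(o,o['eef_pos'],down(np.radians(yw)))[1])
E
```

```text
[[ 0.429  0.     0.903]
 [-0.903 -0.     0.429]
 [ 0.    -1.     0.   ]]
foot [[0.4005, 0.3235, 0.0], [0.446, 0.3194, 0.0], [0.4052, 0.2942, 0.0]]
0.04560948579520827 -5.077000594325446
0.047922645244588204 -148.23075750349045
frame [[0.4988, 0.0436, 0.044], [0.4441, 0.0274, 0.044], [0.4292, 0.0729, 0.044], [0.4893, 0.0844, 0.044]]
0.05704935007778634 -163.4958988211893
0.047894332917091484 108.02730075645212
0.06117827496304645 10.786279134164717
[[ 0.43  -0.903 -0.001]
 [-0.854 -0.407  0.326]
 [-0.294 -0.139 -0.945]] [[302.8594227    0.         318.4696924 ]
 [  0.         302.8594227  197.11965528]
 [  0.           0.           1.        ]]
cam in tool [ 0.0003796  -0.11588768  0.08473445]
(0.247, -0.519, 0.33) (array([-0.02, -7.37,  0.02]), array([0., 0., 0.]))
(0.4, -0.2, 0.33) (array([-22.26,  -7.37,  27.53]), array([0., 0., 0.]))
(0.4, 0.02, 0.33) (array([-42.13,  -7.37,  36.98]), array([0., 0., 0.]))
(0.36, 0.26, 0.33) (array([-65.52,  -7.37,  43.67]), array([0., 0., 0.]))
0 [-0.    -1.127  0.   ]
45 [ 0.     -1.9124  0.    ]
-45 [-0.     -0.3416  0.    ]
90 [ 0.     -2.6978  0.    ]
-90 [-0.      0.4438  0.    ]
30 [ 0.     -1.6506  0.    ]
```

```bash
python3 - <<'E'
from h import *
o=ctrl.get_obs()
for f in np.linspace(0,1,9)[1:]:
    t=np.array([.247,-.519,.34])*(1-f)+f*np.array([.45,-.2,.34]); print(shift(o,t)[0], -1.127*f)
E
```

```text
[-2.53 -8.37  4.02] -0.140875
[-5.05 -8.37  8.03] -0.28175
[-7.56 -8.37 12.03] -0.42262500000000003
[-10.07  -8.37  16.03] -0.5635
[-12.58  -8.37  20.04] -0.704375
[-15.09  -8.37  24.04] -0.8452500000000001
[-17.6   -8.37  28.05] -0.986125
[-20.12  -8.37  32.05] -1.127
```

Request:
{"op": "apply_moves", "data": {
  "increments": [
    {"y": -4.5,"grip": 0},
    {"y": -8.4},
    {"x": -2.5,"y": -8.4,"z": 4,"ay": -0.14},
    {"x": -5,"y": -8.4,"z": 8,"ay": -0.28},
    {"x": -7.6,"y": -8.4,"z": 12,"ay": -0.42},
    {"x": -10,"y": -8.4,"z": 16,"ay": -0.56},
    {"x": -12.6,"y": -8.4,"z": 20,"ay": -0.7},
    {"x": -15,"y": -8.4,"z": 24,"ay": -0.85},
    {"x": -17.6,"y": -8.4,"z": 28,"ay": -0.99},
    {"x": -20,"y": -8.4,"z": 32,"ay": -1.127},
    {"x": -20,"y": -8.4,"z": 32,"ay": -1.127}
  ]
}}

```text
invalid input
```

```bash
python3 - <<'E'
from h import *
o=ctrl.get_obs(); print(o['time_s'],o['q'],o['eef_pos'],Rt(o).as_matrix().round(3).tolist())
P=vision.camera_params('wrist'); snap('wrist','w1')
for q in ['mat_top','mark']:
    z={'mark':.044,'mat_top':.004}.get(q,0)
    for r in pinpoint('wrist',q)[:2]: print(q,r['p'],r['xy'],ray(P,r['xy'],z).round(4))
for k in [(.46,.12,.34)]: print(shift(o,k))
E
```

```text
0.75 [-1.33327809e+00  1.80772383e-01  1.60702020e+00  2.72527555e-05
  1.35377968e+00 -2.06301438e-01] [ 0.24692605 -0.51929576  0.25629422] [[0.429, 0.0, 0.903], [-0.903, -0.0, 0.429], [0.0, -1.0, 0.0]]
(array([-48.59,  -8.37,  46.69]), array([0., 0., 0.]))
```

View pics/w1.png

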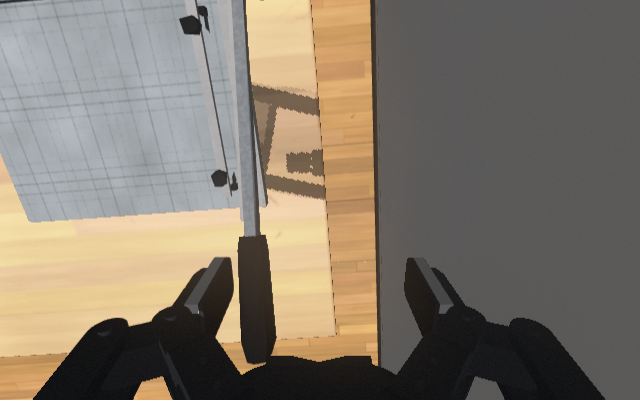

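Request:
{"op": "apply_moves", "data": {
  "increments": [
    {"x": 0,"y": -4.5,"z": 0,"ax": 0,"ay": 0,"az": 0,"grip": 0},
    {"x": 0,"y": -8.4,"z": 0,"ax": 0,"ay": 0,"az": 0,"grip": 0},
    {"x": -2.5,"y": -8.4,"z": 4,"ax": 0,"ay": -0.14,"az": 0,"grip": 0},
    {"x": -5,"y": -8.4,"z": 8,"ax": 0,"ay": -0.28,"az": 0,"grip": 0},
    {"x": -7.6,"y": -8.4,"z": 12,"ax": 0,"ay": -0.42,"az": 0,"grip": 0},
    {"x": -10,"y": -8.4,"z": 16,"ax": 0,"ay": -0.56,"az": 0,"grip": 0},
    {"x": -12.6,"y": -8.4,"z": 20,"ax": 0,"ay": -0.7,"az": 0,"grip": 0},
    {"x": -15,"y": -8.4,"z": 24,"ax": 0,"ay": -0.85,"az": 0,"grip": 0},
    {"x": -17.6,"y": -8.4,"z": 28,"ax": 0,"ay": -0.99,"az": 0,"grip": 0},
    {"x": -20,"y": -8.4,"z": 32,"ax": 0,"ay": -1.127,"az": 0,"grip": 0},
    {"x": -20,"y": -8.4,"z": 32,"ax": 0,"ay": -1.127,"az": 0,"grip": 0}
  ]
}}

```text
time_s: 2.28
eef_pos: [0.4512, -0.1988, 0.3405]
eef_rot: [0.707, -0.707, -0.002, 0.002]
wrist_force: [-0.2, 0.2, 0.2]
opening: 1.0
```

```bash
python3 - <<'E'
from h import *
o=ctrl.get_obs(); print(o['time_s'],o['q'],o['eef_pos'],Rt(o).as_matrix().round(3).tolist())
P=vision.camera_params('wrist'); snap('wrist','w2')
for q in ['mat_top','mark']:
    z={'mark':.044,'mat_top':.004}.get(q,0)
    for r in pinpoint('wrist',q)[:2]: print(q,r['p'],r['xy'],ray(P,r['xy'],z).round(4))
for k in [(.46,.12,.34)]: print(shift(o,k))
E
```

```text
2.275 [-6.56694464e-01 -6.81053467e-02  1.69894010e+00  5.97329475e-04
  1.51048942e+00 -6.62007835e-01] [ 0.45116231 -0.19880989  0.34046703] [[1.0, 0.001, -0.005], [0.005, 0.0, 1.0], [0.001, -1.0, 0.0]]
mat_top 0.64 [323.9, 170.8] [ 0.4606 -0.2274  0.004 ]
(array([ 1.05,  0.06, 31.88]), array([0., 0., 0.]))
```

View pics/w2.png

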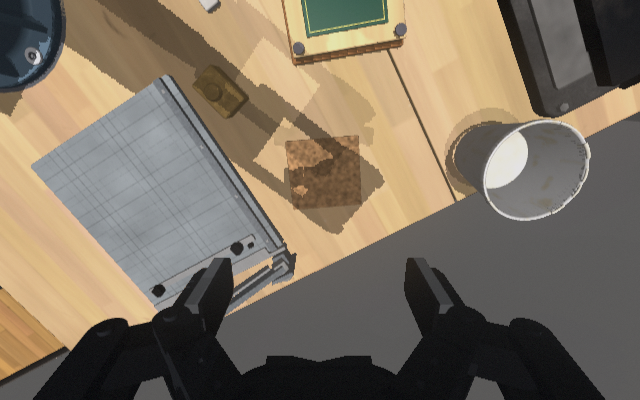

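Request:
{"op": "apply_moves", "data": {
  "increments": [
    {"x": 0.2,"y": 0,"z": 5.5,"ax": 0,"ay": 0,"az": 0,"grip": 0},
    {"x": 0.4,"y": 0,"z": 11,"ax": 0,"ay": 0,"az": 0,"grip": 0},
    {"x": 0.6,"y": 0,"z": 16.5,"ax": 0,"ay": 0,"az": 0,"grip": 0},
    {"x": 0.8,"y": 0,"z": 22,"ax": 0,"ay": 0,"az": 0,"grip": 0},
    {"x": 1,"y": 0,"z": 27,"ax": 0,"ay": 0,"az": 0,"grip": 0},
    {"x": 1,"y": 0,"z": 32,"ax": 0,"ay": 0,"az": 0,"grip": 0},
    {"x": 1,"y": 0,"z": 32,"ax": 0,"ay": 0,"az": 0,"grip": 0}
  ]
}}

```text
time_s: 3.3
eef_pos: [0.46, 0.1197, 0.3402]
eef_rot: [-0.707, 0.707, 0.0, -0.0]
wrist_force: [-0.6, -0.2, -0.5]
opening: 0.999
```

```bash
python3 - <<'E'
from h import *
o=ctrl.get_obs(); print(o['time_s'],o['q'],o['eef_pos'])
P=vision.camera_params('wrist'); im=snap('wrist','w3')
for q in ['mat_top','mark','stamp','round_stamp']:
    z={'mark':.044,'mat_top':.004}.get(q,0)
    for r in pinpoint('wrist',q)[:3]: print(q,r['p'],r['xy'],ray(P,r['xy'],z).round(4))
for k in [(.425,.37,.30)]: print(shift(o,k))
E
```

```text
3.3 [ 4.06960459e-03 -1.10259734e-01  1.73847934e+00 -6.09523135e-05
  1.51365747e+00  3.08534301e-03] [0.45996027 0.11965496 0.34015195]
mat_top 0.6 [319.0, 336.8] [ 0.4621 -0.2287  0.004 ]
mark 0.78 [322.7, 199.2] [0.4668 0.0589 0.044 ]
stamp 0.72 [322.1, 78.9] [0.4655 0.2224 0.    ]
stamp 0.55 [288.0, 6.6] [ 0.4204  0.3106 -0.    ]
round_stamp 0.86 [383.1, 25.0] [0.5464 0.2895 0.    ]
(array([-3.47,  4.01, 25.04]), array([0., 0., 0.]))
```

View pics/w3.png

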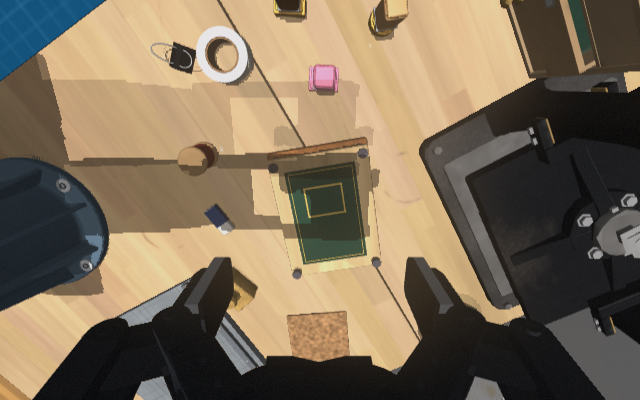

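```bash
python3 - <<'E'
from h import *
P=vision.camera_params('wrist')
im=cv2.imread('pics/w3.png'); c=im[170:235,290:360]
cv2.imwrite('pics/c3.png',cv2.resize(c,None,fx=8,fy=8,interpolation=0))
hsv=cv2.cvtColor(im,cv2.COLOR_BGR2HSV)
m=((hsv[...,0]<38)&(hsv[...,1]>60)&(hsv[...,2]>70)).astype(np.uint8)
r=np.zeros_like(m); r[180:222,300:350]=m[180:222,300:350]
n,l,s,_=cv2.connectedComponentsWithStats(r,connectivity=8)
k=1+np.argmax(s[1:,4]); ys,xs=np.where(l==k)
W=np.array([ray(P,(x,y),.044)[:2] for x,y in zip(xs,ys)]).astype(np.float32)
(c,sz,a)=cv2.minAreaRect(W*1000); print(s[k],c,sz,a)
E
```

```text
[303 182  43  36 323] (469.34368896484375, 54.04339599609375) (56.498714447021484, 47.397151947021484) 9.273831367492676
```

View pics/c3.png

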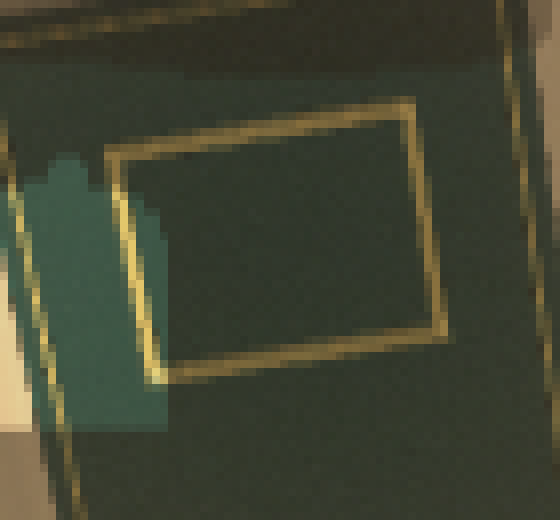

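```bash
python3 - <<'E'
from h import *
P=vision.camera_params('wrist')
L=np.array([(110,152),(410,103),(442,335),(155,378)])/8+[290,170]-.5
W=np.array([ray(P,p,.044)[:2] for p in L]); print(W.round(4),W.mean(0))
for a in range(4): d=W[(a+1)%4]-W[a]; print(np.linalg.norm(d),np.degrees(np.arctan2(d[1],d[0])))
print(ray(P,(324.4,199.7),.044), ray(P,(322.7,199.2),.044))
E
```

```text
[[0.4392 0.0718]
 [0.4924 0.0807]
 [0.4992 0.0366]
 [0.4466 0.0282]] [0.46937174 0.05431254]
0.053971799128369066 9.503773657608344
0.04464208401587173 -81.29336782137648
0.05322782880962134 -170.9810372020054
0.04418755543544068 99.66559832039239
[0.46939279 0.05476131 0.044     ] [0.46693931 0.05553358 0.044     ]
```

```bash
python3 - <<'E'
from h import *
for i in range(3):
    o=ctrl.get_obs(); P=vision.camera_params('wrist'); print(o['time_s'],o['eef_pos'].round(4),o['dq'].round(3),ray(P,(324.4,199.7),.044).round(4))
    im=snap('wrist',f'w4_{i}')
    hsv=cv2.cvtColor(im[:,:,::-1].copy(),cv2.COLOR_BGR2HSV)
    m=((hsv[...,0]<38)&(hsv[...,1]>60)&(hsv[...,2]>70)).astype(np.uint8)
    r=np.zeros_like(m); r[180:222,300:350]=m[180:222,300:350]
    n,l,s,_=cv2.connectedComponentsWithStats(r,connectivity=8)
    k=1+np.argmax(s[1:,4]); ys,xs=np.where(l==k)
    W=np.array([ray(P,(x,y),.044)[:2] for x,y in zip(xs,ys)]).astype(np.float32)
    print(s[k],cv2.minAreaRect(W*1000))
E
```

```text
3.55 [0.4604 0.1166 0.3401] [0.001 0.    0.002 0.    0.001 0.003] [0.4694 0.0548 0.044 ]
[303 180  43  36 327] ((469.2127685546875, 57.36501693725586), (56.416038513183594, 47.37771987915039), 9.663473129272461)
3.6 [0.4604 0.1167 0.3401] [ 0.004 -0.    -0.001  0.003  0.001  0.004] [0.4694 0.0549 0.044 ]
[303 180  43  37 330] ((469.1039123535156, 57.297935485839844), (56.68876266479492, 47.2841796875), 9.622628211975098)
3.65 [0.4604 0.1169 0.3402] [ 0.009  0.001 -0.     0.     0.    -0.   ] [0.4694 0.0551 0.044 ]
[303 180  43  37 323] ((469.2918701171875, 57.28410339355469), (56.42063903808594, 47.255149841308594), 9.684619903564453)
```

Request:
{"op": "apply_moves", "data": {
  "increments": [
    {"x": -0.7,"y": 0.8,"z": 5,"ax": 0,"ay": 0,"az": 0,"grip": 0},
    {"x": -1.4,"y": 1.6,"z": 10,"ax": 0,"ay": 0,"az": 0,"grip": 0},
    {"x": -2.1,"y": 2.4,"z": 15,"ax": 0,"ay": 0,"az": 0,"grip": 0},
    {"x": -2.8,"y": 3.2,"z": 20,"ax": 0,"ay": 0,"az": 0,"grip": 0},
    {"x": -3.5,"y": 4,"z": 25,"ax": 0,"ay": 0,"az": 0,"grip": 0},
    {"x": -3.5,"y": 4,"z": 25,"ax": 0,"ay": 0,"az": 0,"grip": 0},
    {"x": -3.5,"y": 4,"z": 25,"ax": 0,"ay": 0,"az": 0,"grip": 0},
    {"x": -3.5,"y": 4,"z": 25,"ax": 0,"ay": 0,"az": 0,"grip": 0}
  ]
}}

```text
time_s: 4.7
eef_pos: [0.4268, 0.3659, 0.3004]
eef_rot: [-0.707, 0.707, -0.002, 0.002]
wrist_force: [0.9, 0.7, 0.2]
opening: 0.998
```

```bash
python3 - <<'E'
from h import *
o=ctrl.get_obs(); print(o['time_s'],o['q'],o['eef_pos'])
P=vision.camera_params('wrist'); im=snap('wrist','w5')
for q in ['stamp','round_stamp']:
    for r in pinpoint('wrist',q)[:3]: print(q,r['p'],r['xy'],ray(P,r['xy'],0).round(4))
for k in [(.425,.37,.30)]: print(shift(o,k))
E
```

```text
4.7 [ 4.98039507e-01  1.18051129e-01  1.58836667e+00 -7.28597124e-04
  1.43525442e+00  5.03331369e-01] [0.42684033 0.36594606 0.30037179]
stamp 0.93 [428.4, 152.7] [0.5798 0.371  0.    ]
stamp 0.78 [343.2, 248.4] [0.4652 0.2229 0.    ]
stamp 0.74 [314.0, 193.1] [0.421  0.3129 0.    ]
round_stamp 0.73 [395.8, 207.3] [0.541  0.2904 0.    ]
(array([-0.19,  0.04,  0.4 ]), array([0., 0., 0.]))
```

View pics/w5.png

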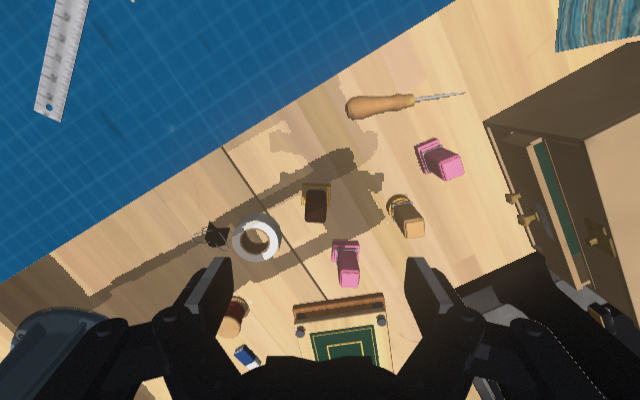

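```bash
python3 - <<'E'
import cv2
a=cv2.imread('pics/w5.png')[170:235,285:350]; cv2.imwrite('pics/c5.png',cv2.resize(a,None,fx=9,fy=9,interpolation=0))
E
```

```text
(no output)
```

View pics/c5.png

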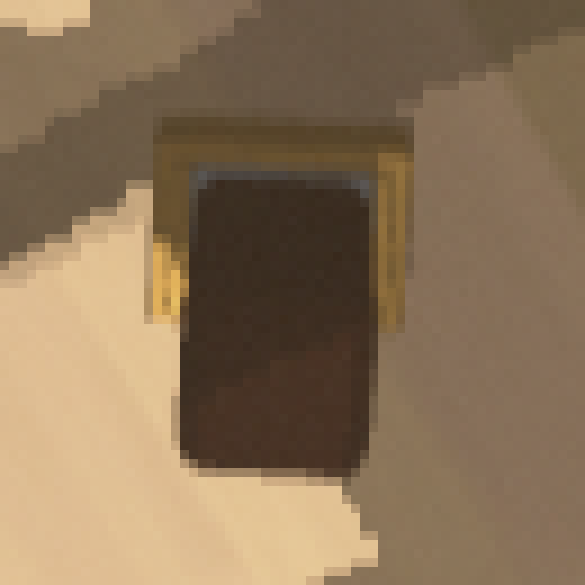

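```bash
python3 - <<'E'
from h import *
from scipy.optimize import least_squares
P=vision.camera_params('wrist'); print(ctrl.get_obs()['eef_pos'])
pts=np.array([(155,117),(412,121),(148,322),(403,330),(184,468),(362,474)])/9+[285,170]-.5
mod=np.array([(-20,15,0),(20,15,0),(-20,-15,20),(20,-15,20),(-13,-13,80),(13,-13,80)])/1000
def f(p):
    c,s=np.cos(p[2]),np.sin(p[2]); R=np.array([[c,-s,0],[s,c,0],[0,0,1]])
    return np.concatenate([proj(P,R@m+[p[0],p[1],0])-q for m,q in zip(mod,pts)])
r=least_squares(f,[.42,.312,0]); print(r.x,np.degrees(r.x[2]),r.fun.round(2))
E
```

```text
[0.42672895 0.36624582 0.30045491]
[ 0.42332072  0.31541452 -0.03544212] -2.0306836717800207 [ 0.23 -1.24 -0.33 -0.85 -0.01  0.58  0.25  0.52 -0.92  0.48  0.8   0.43]
```

```bash
python3 - <<'E'
from h import *
o=ctrl.get_obs()
print(shift(o,(.4235,.315,.17),down(-.035)))
E
```

```text
(array([-0.3 , 13.05, -5.12]), array([0.0003, 0.0299, 0.0004]))
```

Request:
{"op": "apply_moves", "data": {
  "increments": [
    {"x": -0.3,"y": 3.5,"z": -3,"ax": 0,"ay": 0.03,"az": 0,"grip": 0},
    {"x": -0.3,"y": 7,"z": -5.1,"ax": 0,"ay": 0.03,"az": 0,"grip": 0},
    {"x": -0.3,"y": 10,"z": -5.1,"ax": 0,"ay": 0.03,"az": 0,"grip": 0},
    {"x": -0.3,"y": 13,"z": -5.1,"ax": 0,"ay": 0.03,"az": 0,"grip": 0},
    {"x": -0.3,"y": 13,"z": -5.1,"ax": 0,"ay": 0.03,"az": 0,"grip": 0},
    {"x": -0.3,"y": 13,"z": -5.1,"ax": 0,"ay": 0.03,"az": 0,"grip": 0},
    {"x": -0.3,"y": 13,"z": -5.1,"ax": 0,"ay": 0.03,"az": 0,"grip": 0}
  ]
}}

```text
time_s: 5.72
eef_pos: [0.4246, 0.3156, 0.1722]
eef_rot: [0.707, -0.707, 0.011, -0.014]
wrist_force: [0.1, 0.8, -0.6]
opening: 1.0
```

```bash
python3 - <<'E'
from h import *
o=ctrl.get_obs(); print(o['time_s'],o['eef_pos'],Rt(o).as_matrix().round(3).tolist())
P=vision.camera_params('wrist'); im=snap('wrist','w6')
for q in ['stamp']:
    for r in pinpoint('wrist',q)[:3]: print(q,r['p'],r['xy'],ray(P,r['xy'],0).round(4))
a=im[130:280,230:400,::-1]; cv2.imwrite('pics/c6.png',cv2.resize(a,None,fx=4,fy=4,interpolation=0))
E
```

```text
5.725 [0.42456551 0.31562881 0.17220253] [[0.999, 0.003, 0.035], [-0.035, 0.001, 0.999], [0.003, -1.0, 0.001]]
stamp 0.81 [357.8, 264.6] [ 0.4655  0.2216 -0.    ]
stamp 0.81 [480.9, 127.0] [0.5792 0.3645 0.    ]
stamp 0.75 [314.0, 184.5] [0.4214 0.3142 0.    ]
```

View pics/w6.png

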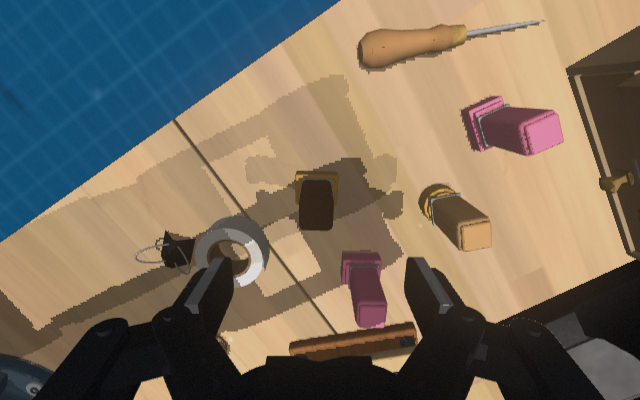

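View pics/c6.png

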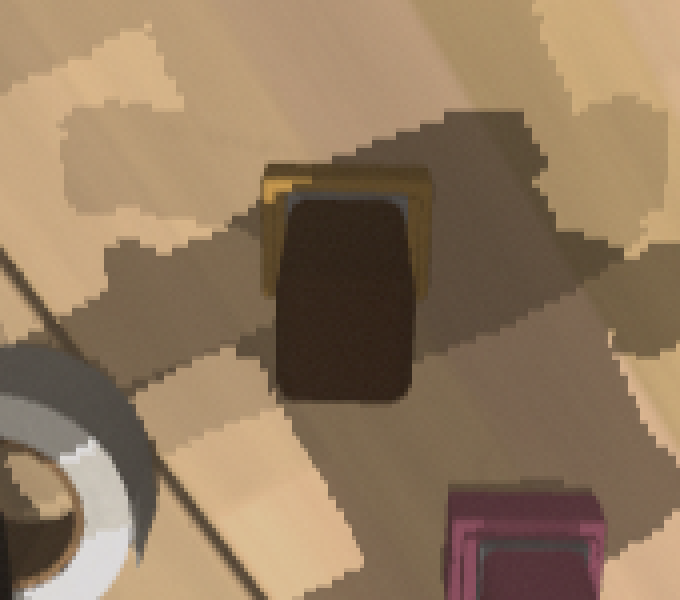

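```bash
python3 - <<'E'
from h import *
from scipy.optimize import least_squares
P=vision.camera_params('wrist'); o=ctrl.get_obs();print(o['eef_pos'])
pts=np.array([(263,164),(433,168),(261,297),(428,299),(279,401),(408,401)])/4+[230,130]-.5
mod=np.array([(-20,15,0),(20,15,0),(-20,-15,21),(20,-15,21),(-12,-13,81),(12,-13,81)])/1000
def f(p):
    c,s=np.cos(p[2]),np.sin(p[2]); R=np.array([[c,-s,0],[s,c,0],[0,0,1]])
    return np.concatenate([proj(P,R@m+[p[0],p[1],0])-q for m,q in zip(mod,pts)])
r=least_squares(f,[.42,.312,0]); print(r.x,np.degrees(r.x[2]),r.fun.round(2))
print('tape edge',ray(P,(271,252),.025),ray(P,(271,252),.0),'pink top',[ray(P,p,.082) for p in [(357,300),(385,326)]])
print(shift(o,(r.x[0],r.x[1],.061),down(r.x[2])))
E
```

```text
[0.42424601 0.31556854 0.17176864]
[ 0.42315189  0.31507571 -0.05353172] -3.067141787838723 [ 0.62 -2.14 -0.78 -2.38 -0.26  1.06  0.56  1.3   0.07  0.63 -0.18  1.16]
tape edge [0.37686821 0.25433579 0.025     ] [0.37202675 0.24052993 0.        ] pink top [array([0.45400405, 0.23946193, 0.082     ]), array([0.47772837, 0.21242851, 0.082     ])]
(array([-0.14, 11.08, -0.06]), array([-0.0007,  0.0187,  0.0025]))
```

Request:
{"op": "apply_moves", "data": {
  "increments": [
    {"x": -0.14,"y": 4,"z": 0,"ax": 0,"ay": 0.01,"az": 0,"grip": 0},
    {"x": -0.14,"y": 7.5,"z": 0,"ax": 0,"ay": 0.01,"az": 0,"grip": 0},
    {"x": -0.14,"y": 10,"z": 0,"ax": 0,"ay": 0.01,"az": 0,"grip": 0},
    {"x": -0.14,"y": 11.1,"z": 0,"ax": 0,"ay": 0.01,"az": 0,"grip": 0},
    {"x": -0.14,"y": 11.1,"z": 0,"ax": 0,"ay": 0.01,"az": 0,"grip": 0},
    {"x": -0.14,"y": 11.1,"z": 0,"ax": 0,"ay": 0.01,"az": 0,"grip": 0},
    {"x": -0.14,"y": 11.1,"z": 0,"ax": 0,"ay": 0.01,"az": 0,"grip": 0}
  ]
}}

```text
time_s: 6.7
eef_pos: [0.4239, 0.3161, 0.062]
eef_rot: [0.707, -0.706, 0.014, -0.017]
wrist_force: [0.7, -0.2, -0.3]
opening: 0.999
```

```bash
python3 - <<'E'
from h import *
o=ctrl.get_obs(); print(o['time_s'],o['eef_pos'],o['wrist_force'],Rt(o).as_matrix().round(3).tolist())
snap('wrist','w7'); snap('side','s7')
E
```

```text
6.7 [0.42393567 0.31606985 0.06196336] [ 0.65453475 -0.16843682 -0.32793217] [[0.999, 0.005, 0.045], [-0.045, 0.001, 0.999], [0.004, -1.0, 0.002]]
```

View pics/w7.png

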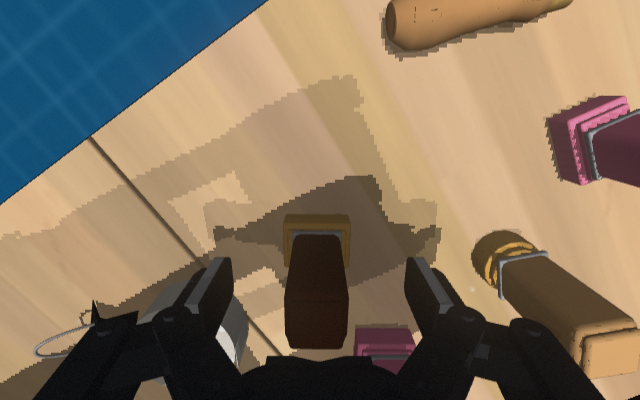

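View pics/s7.png

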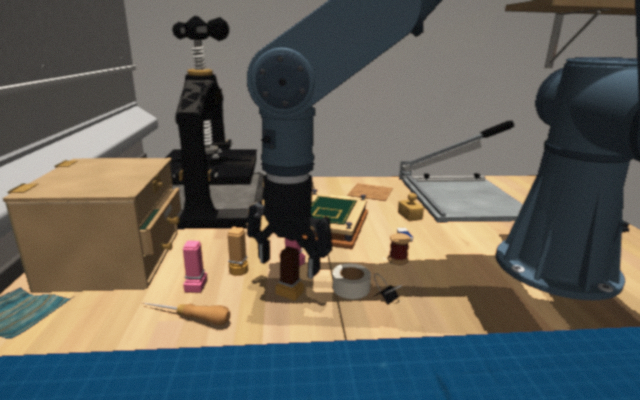

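Request:
{"op": "apply_moves", "data": {
  "increments": [
    {"x": 0,"y": 0,"z": 0,"ax": 0,"ay": 0,"az": 0,"grip": 0.4},
    {"x": 0,"y": 0,"z": 0,"ax": 0,"ay": 0,"az": 0,"grip": 0.7},
    {"x": 0,"y": 0,"z": 0,"ax": 0,"ay": 0,"az": 0,"grip": 1},
    {"x": 0,"y": 0,"z": 0,"ax": 0,"ay": 0,"az": 0,"grip": 1},
    {"x": 0,"y": 0,"z": 0,"ax": 0,"ay": 0,"az": 0,"grip": 1},
    {"x": 0,"y": 0,"z": 0,"ax": 0,"ay": 0,"az": 0,"grip": 1},
    {"x": 0,"y": 0,"z": 0,"ax": 0,"ay": 0,"az": 0,"grip": 1},
    {"x": 0,"y": 0,"z": 0,"ax": 0,"ay": 0,"az": 0,"grip": 1}
  ]
}}

```text
time_s: 7.8
eef_pos: [0.4237, 0.316, 0.0616]
eef_rot: [0.707, -0.706, 0.014, -0.017]
wrist_force: [-0.8, 1.1, 1.1]
opening: 0.298
```

Request:
{"op": "apply_moves", "data": {
  "increments": [
    {"x": 0,"y": -1,"z": 0,"ax": 0,"ay": 0,"az": 0,"grip": 1},
    {"x": 0,"y": -4,"z": 0,"ax": 0,"ay": 0,"az": 0,"grip": 1},
    {"x": 0,"y": -8,"z": 0,"ax": 0,"ay": 0,"az": 0,"grip": 1},
    {"x": 0,"y": -11,"z": 0,"ax": 0,"ay": 0,"az": 0,"grip": 1},
    {"x": 0,"y": -13,"z": 0,"ax": 0,"ay": 0,"az": 0,"grip": 1},
    {"x": 0,"y": -13,"z": 0,"ax": 0,"ay": 0,"az": 0,"grip": 1},
    {"x": 0,"y": -13,"z": 0,"ax": 0,"ay": 0,"az": 0,"grip": 1}
  ]
}}

```text
time_s: 8.68
eef_pos: [0.4225, 0.3155, 0.1907]
eef_rot: [0.707, -0.707, 0.015, -0.017]
wrist_force: [-0.6, -0.3, -1.9]
opening: 0.297
```

```bash
python3 - <<'E'
from h import *
o=ctrl.get_obs(); print(o['time_s'],o['eef_pos'],o['wrist_force'],o['opening'],Rt(o).as_matrix().round(3).tolist())
snap('wrist','w8'); a=snap('side','s8'); snap('scene','sc8')
E
```

```text
8.675 [0.42249132 0.31546687 0.19069309] [-0.5553515  -0.30251272 -1.85153761] 0.2970456452399382 [[0.999, 0.003, 0.045], [-0.045, 0.001, 0.999], [0.003, -1.0, 0.001]]
```

View pics/w8.png

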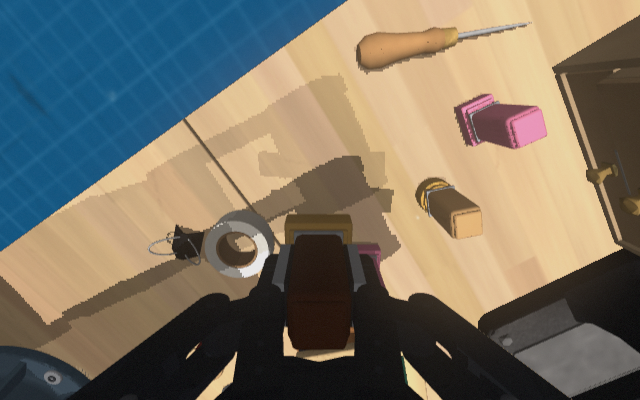

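View pics/s8.png

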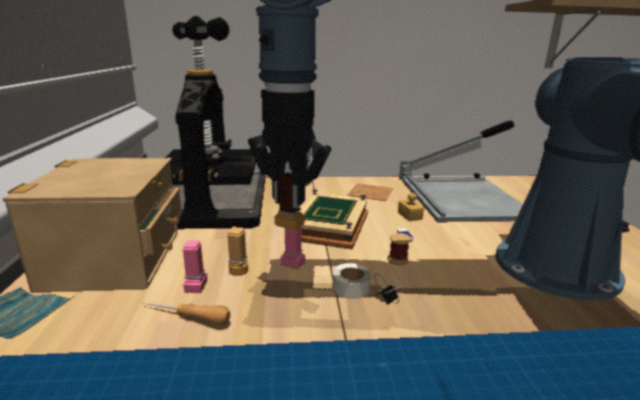

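```bash
python3 - <<'E'
import cv2
a=cv2.imread('pics/w8.png')[205:360,270:370]; cv2.imwrite('pics/c8.png',cv2.resize(a,None,fx=5,fy=5,interpolation=0)[:600] if 0 else cv2.resize(a[:115],None,fx=6,fy=5,interpolation=0))
b=cv2.imread('pics/w7.png')[205:320,270:370]; cv2.imwrite('pics/c7.png',cv2.resize(b,None,fx=6,fy=5,interpolation=0))
E
```

```text
(no output)
```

View pics/c8.png

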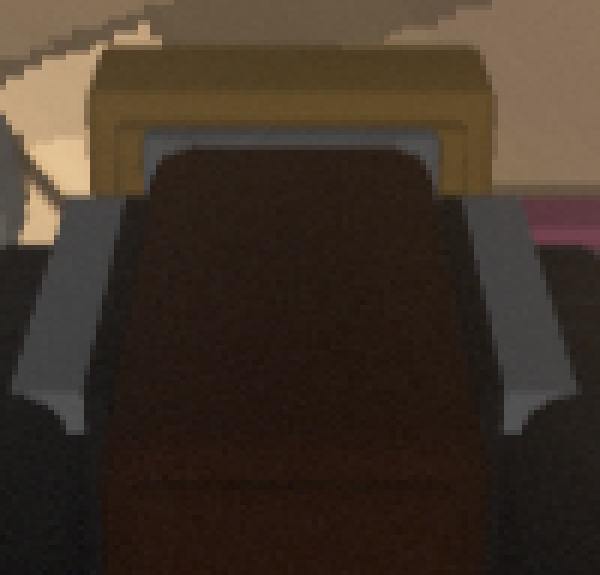

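View pics/c7.png

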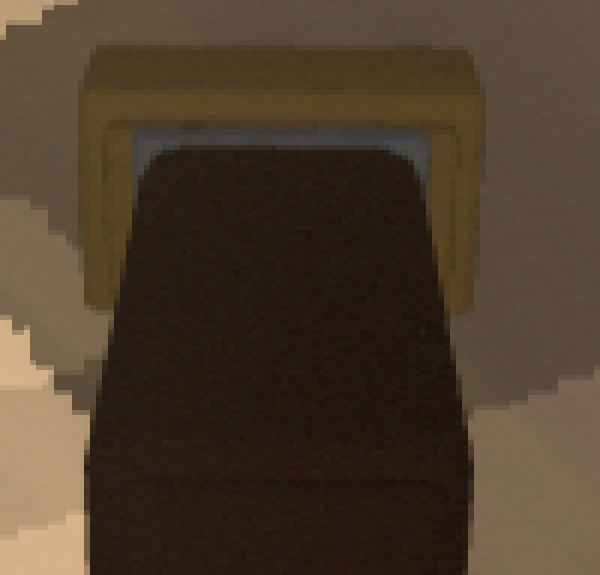

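```bash
python3 - <<'E'
from h import *
P=vision.camera_params('wrist'); o=ctrl.get_obs(); print(o['eef_pos']); R=Rt(o)
for p,h in [((97,43),0),((484,43),0),((89,90),.020),((496,90),.020)]:
    px=(p[0]/6+270-.5,p[1]/5+205-.5)
    w=ray(P,px,o['eef_pos'][2]-.0616+h); print(R.inv().apply(w-o['eef_pos']).round(4))
yaw=np.radians(9.65)
print(shift(o,(.4692,.0573,.19),down(yaw)))
E
```

```text
[0.42239988 0.31544066 0.19029025]
[-0.0199  0.0616  0.0124]
[0.0208 0.0616 0.0124]
[-0.0185  0.0416  0.0147]
[0.0199 0.0416 0.0147]
(array([  5.84,   0.03, -25.58]), array([-2.000e-04, -2.134e-01,  1.700e-03]))
```

Request:
{"op": "apply_moves", "data": {
  "increments": [
    {"x": 0.8,"y": 0,"z": -3.5,"ax": 0,"ay": -0.03,"az": 0,"grip": 1},
    {"x": 1.7,"y": 0,"z": -7.5,"ax": 0,"ay": -0.06,"az": 0,"grip": 1},
    {"x": 2.6,"y": 0,"z": -11.5,"ax": 0,"ay": -0.1,"az": 0,"grip": 1},
    {"x": 3.5,"y": 0,"z": -15.5,"ax": 0,"ay": -0.14,"az": 0,"grip": 1},
    {"x": 4.4,"y": 0,"z": -19.5,"ax": 0,"ay": -0.17,"az": 0,"grip": 1},
    {"x": 5.2,"y": 0,"z": -23,"ax": 0,"ay": -0.2,"az": 0,"grip": 1},
    {"x": 5.8,"y": 0,"z": -25.4,"ax": 0,"ay": -0.213,"az": 0,"grip": 1},
    {"x": 5.8,"y": 0,"z": -25.4,"ax": 0,"ay": -0.213,"az": 0,"grip": 1},
    {"x": 5.8,"y": 0,"z": -25.4,"ax": 0,"ay": -0.213,"az": 0,"grip": 1},
    {"x": 5.8,"y": 0,"z": -25.4,"ax": 0,"ay": -0.213,"az": 0,"grip": 1}
  ]
}}

```text
time_s: 10.07
eef_pos: [0.4685, 0.0599, 0.19]
eef_rot: [0.705, -0.704, -0.06, 0.059]
wrist_force: [0.0, -0.2, -2.2]
opening: 0.297
```

```bash
python3 - <<'E'
from h import *
o=ctrl.get_obs(); print(o['time_s'],o['eef_pos'],o['wrist_force'],o['opening'],Rt(o).as_matrix().round(4).tolist())
print(shift(o,(.4692,.0585,.114),down(np.radians(9.65))))
snap('wrist','w9'); snap('side','s9')
E
```

```text
10.075 [0.46854718 0.05994958 0.18998406] [ 0.00283863 -0.15126558 -2.20753491] 0.2973435035079483 [[0.9857, 0.001, -0.1683], [0.1683, 0.0005, 0.9857], [0.0011, -1.0, 0.0004]]
(array([ 0.03,  7.6 , -0.16]), array([-0.0004,  0.0007,  0.0011]))
```

View pics/w9.png

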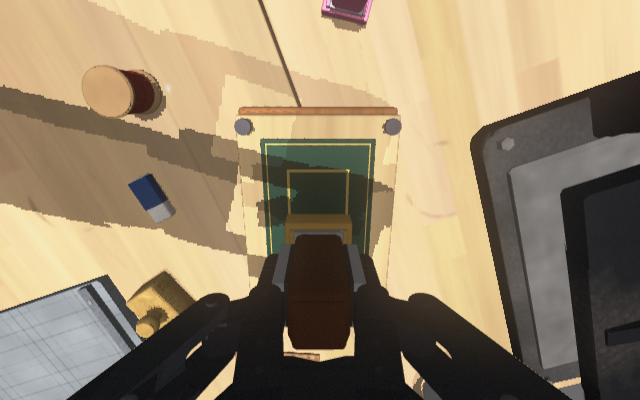

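Aligned with the frame (its far edge at about (318,170), foot below it at (319,225)). Descend to hover just above and recheck.

Request:
{"op": "apply_moves", "data": {
  "increments": [
    {"x": 0,"y": 3,"z": -0.15,"ax": 0,"ay": 0,"az": 0,"grip": 1},
    {"x": 0,"y": 5.5,"z": -0.15,"ax": 0,"ay": 0,"az": 0,"grip": 1},
    {"x": 0,"y": 7,"z": -0.15,"ax": 0,"ay": 0,"az": 0,"grip": 1},
    {"x": 0,"y": 7.5,"z": -0.15,"ax": 0,"ay": 0,"az": 0,"grip": 1},
    {"x": 0,"y": 7.5,"z": -0.15,"ax": 0,"ay": 0,"az": 0,"grip": 1},
    {"x": 0,"y": 7.5,"z": -0.15,"ax": 0,"ay": 0,"az": 0,"grip": 1}
  ]
}}

```text
time_s: 10.92
eef_pos: [0.4698, 0.0584, 0.1161]
eef_rot: [-0.705, 0.705, 0.061, -0.059]
wrist_force: [1.4, 0.3, -1.9]
opening: 0.297
```

```bash
python3 - <<'E'
from h import *
o=ctrl.get_obs(); print(o['time_s'],o['eef_pos'],o['wrist_force'],o['opening'])
im=snap('wrist','w10'); snap('side','s10'); sc=snap('scene','sc10')
a=im[150:270,250:390,::-1]; cv2.imwrite('pics/c10.png',cv2.resize(a,None,fx=5,fy=5,interpolation=0))
a=sc[150:260,270:390,::-1]; cv2.imwrite('pics/csc10.png',cv2.resize(a,None,fx=5,fy=5,interpolation=0))
E
```

```text
10.925 [0.46979225 0.05836435 0.11605064] [ 1.43342861  0.27922961 -1.93919048] 0.2966953615240459
```

View pics/c10.png

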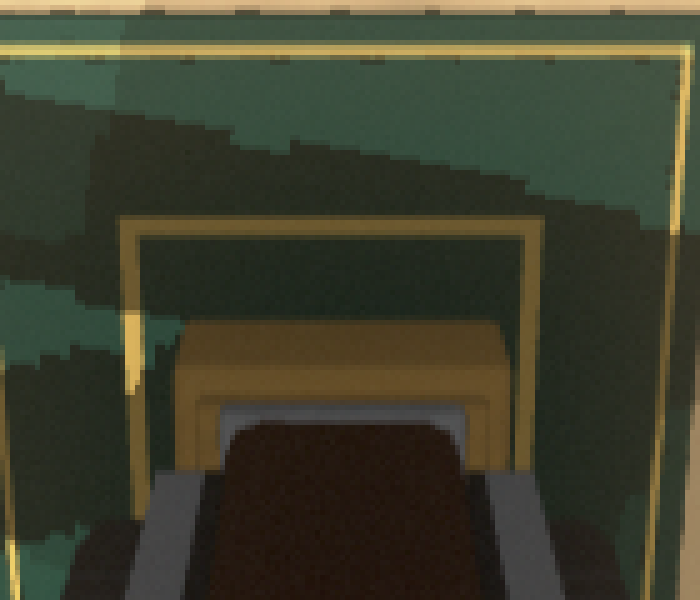

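View pics/csc10.png

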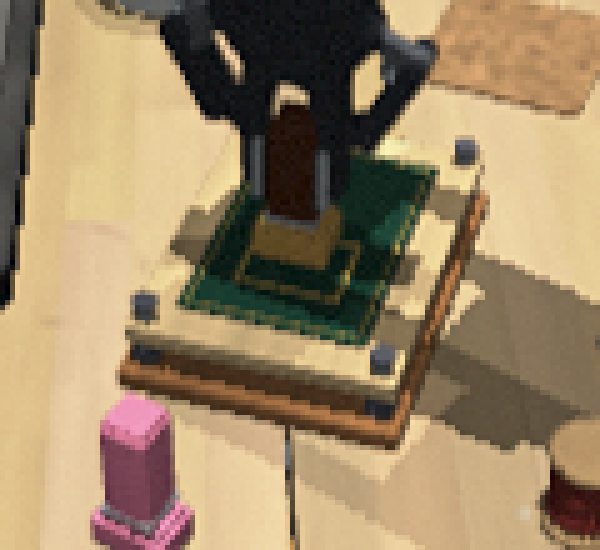

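```bash
python3 - <<'E'
from h import *
P=vision.camera_params('wrist'); o=ctrl.get_obs(); R=Rt(o); print(o['eef_pos'])
zb=o['eef_pos'][2]-.0616
for n,p,h in [('frame',(120,218),.044),('frame',(544,218),.044),('fr',(132,470),.044),('fr',(526,470),.044),('foot',(183,322),zb),('foot',(503,322),zb)]:
    px=(p[0]/5+250-.5,p[1]/5+150-.5)
    print(n,R.inv().apply(ray(P,px,h)-o['eef_pos']).round(4))
E
```

```text
[0.4695515  0.05837114 0.11584452]
frame [-0.0285  0.0718  0.0221]
frame [0.0268 0.0719 0.0221]
fr [-0.0286  0.0718 -0.0146]
fr [ 0.0259  0.0719 -0.0146]
foot [-0.0196  0.0615  0.0116]
foot [0.0208 0.0617 0.0116]
```

Request:
{"op": "apply_moves", "data": {
  "increments": [
    {"x": -0.15,"y": 0.3,"z": 0.15,"ax": 0,"ay": 0,"az": 0,"grip": 1},
    {"x": -0.15,"y": 0.6,"z": 0.15,"ax": 0,"ay": 0,"az": 0,"grip": 1},
    {"x": -0.15,"y": 0.8,"z": 0.15,"ax": 0,"ay": 0,"az": 0,"grip": 1},
    {"x": -0.15,"y": 1,"z": 0.15,"ax": 0,"ay": 0,"az": 0,"grip": 1},
    {"x": -0.15,"y": 1.1,"z": 0.15,"ax": 0,"ay": 0,"az": 0,"grip": 1},
    {"x": -0.15,"y": 1.2,"z": 0.15,"ax": 0,"ay": 0,"az": 0,"grip": 1},
    {"x": -0.15,"y": 1.2,"z": 0.15,"ax": 0,"ay": 0,"az": 0,"grip": 1}
  ]
}}

```text
time_s: 11.95
eef_pos: [0.4678, 0.0596, 0.104]
eef_rot: [-0.705, 0.705, 0.061, -0.059]
wrist_force: [-1.9, 0.6, 2.8]
opening: 0.294
```

```bash
python3 - <<'E'
from h import *
o=ctrl.get_obs(); print(o['time_s'],o['eef_pos'],o['wrist_force'],o['torque'],o['opening'])
E
```

```text
11.95 [0.46779887 0.05958141 0.10395245] [-1.93720907  0.59846426  2.84702049] [-0.00271514  0.37144932  0.01250894] 0.2937611709745943
```

Request:
{"op": "apply_moves", "data": {
  "increments": [
    {"x": 0,"y": 0.1,"z": 0,"ax": 0,"ay": 0,"az": 0,"grip": 1},
    {"x": 0,"y": 0.2,"z": 0,"ax": 0,"ay": 0,"az": 0,"grip": 1},
    {"x": 0,"y": 0.3,"z": 0,"ax": 0,"ay": 0,"az": 0,"grip": 1},
    {"x": 0,"y": 0.4,"z": 0,"ax": 0,"ay": 0,"az": 0,"grip": 1},
    {"x": 0,"y": 0.4,"z": 0,"ax": 0,"ay": 0,"az": 0,"grip": 1}
  ]
}}

```text
time_s: 12.58
eef_pos: [0.4679, 0.0596, 0.1001]
eef_rot: [-0.705, 0.705, 0.061, -0.059]
wrist_force: [-3.5, 0.2, 5.5]
opening: 0.296
```

```bash
python3 - <<'E'
from h import *
o=ctrl.get_obs(); print(o['time_s'],o['eef_pos'],o['wrist_force'],o['torque'],o['opening'])
im=snap('wrist','w11'); sc=snap('scene','sc11')
a=im[150:270,250:390,::-1]; cv2.imwrite('pics/c11.png',cv2.resize(a,None,fx=5,fy=5,interpolation=0))
a=sc[150:260,270:390,::-1]; cv2.imwrite('pics/csc11.png',cv2.resize(a,None,fx=5,fy=5,interpolation=0))
E
```

```text
12.575 [0.46785317 0.0595784  0.10009503] [-3.47570724  0.15455138  5.4614465 ] [ 0.01233732  0.60644064 -0.06896751] 0.29613644705210423
```

View pics/c11.png

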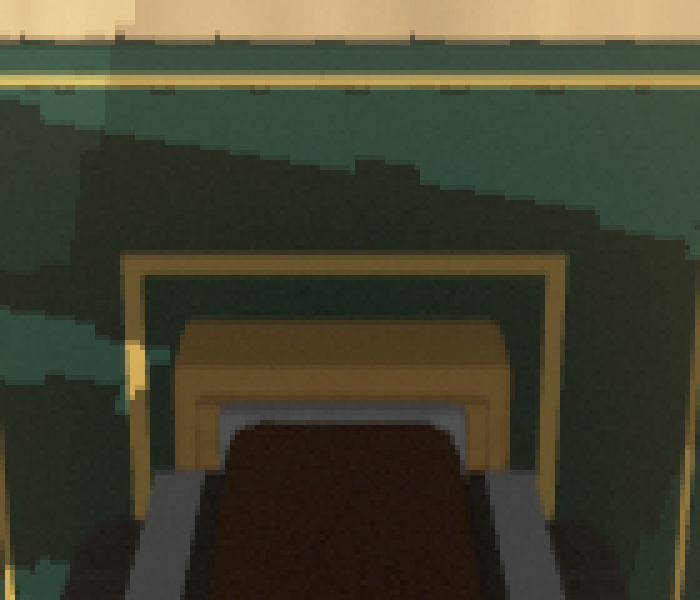

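View pics/csc11.png

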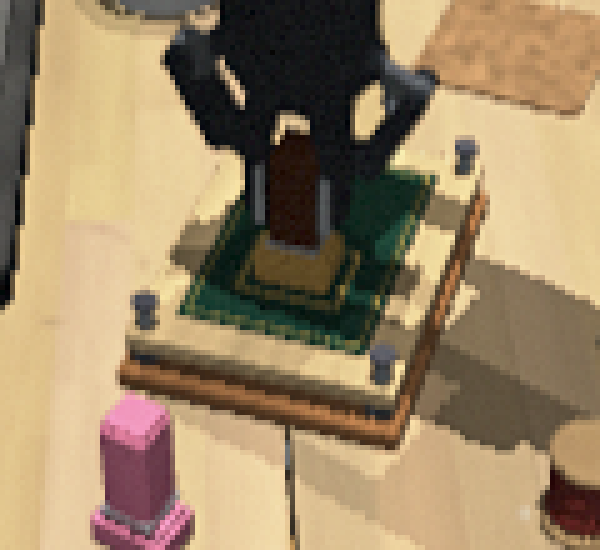

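Request:
{"op": "apply_moves", "data": {
  "increments": [
    {"x": 0,"y": 0.08,"z": 0,"ax": 0,"ay": 0,"az": 0,"grip": 1},
    {"x": 0,"y": 0.15,"z": 0,"ax": 0,"ay": 0,"az": 0,"grip": 1},
    {"x": 0,"y": 0.15,"z": 0,"ax": 0,"ay": 0,"az": 0,"grip": 1},
    {"x": 0,"y": 0.15,"z": 0,"ax": 0,"ay": 0,"az": 0,"grip": 1},
    {"x": 0,"y": 0.15,"z": 0,"ax": 0,"ay": 0,"az": 0,"grip": 1},
    {"x": 0,"y": 0.15,"z": 0,"ax": 0,"ay": 0,"az": 0,"grip": 1},
    {"x": 0,"y": 0.15,"z": 0,"ax": 0,"ay": 0,"az": 0,"grip": 1},
    {"x": 0,"y": 0.15,"z": 0,"ax": 0,"ay": 0,"az": 0,"grip": 1},
    {"x": 0,"y": 0.15,"z": 0,"ax": 0,"ay": 0,"az": 0,"grip": 1}
  ]
}}

```text
time_s: 13.8
eef_pos: [0.4679, 0.0596, 0.0989]
eef_rot: [-0.705, 0.705, 0.061, -0.059]
wrist_force: [-3.3, 0.5, 6.8]
opening: 0.301
```

```bash
python3 - <<'E'
from h import *
o=ctrl.get_obs(); print(o['time_s'],o['eef_pos'],o['wrist_force'],o['torque'],o['opening'])
sc=snap('scene','sc12')
a=sc[150:260,270:390,::-1]; cv2.imwrite('pics/csc12.png',cv2.resize(a,None,fx=5,fy=5,interpolation=0))
P=vision.camera_params('scene')
g=lambda n:cv2.cvtColor(cv2.imread(n),cv2.COLOR_BGR2GRAY).astype(np.float32)
# pixel shift of near platen edge patch, sc10 -> sc12
A=g('pics/sc10.png');B=g('pics/sc12.png')
t=A[206:222,298:312]; r=cv2.matchTemplate(np.ascontiguousarray(B[196:236,293:317]),np.ascontiguousarray(t),5); print('shift',cv2.minMaxLoc(r))
print(proj(P,(.469,.0573,.044)),proj(P,(.469,.0573,.037)))
E
```

```text
13.8 [0.46785457 0.05957835 0.09890776] [-3.32559209  0.48267702  6.76903949] [0.03000879 0.71283662 0.0404608 ] 0.3012899239072478
shift (-0.4794830083847046, 0.9176898002624512, (1, 21), (5, 12))
[328.8569064  202.00345905] [328.83755638 204.00578664]
```

View pics/csc12.png

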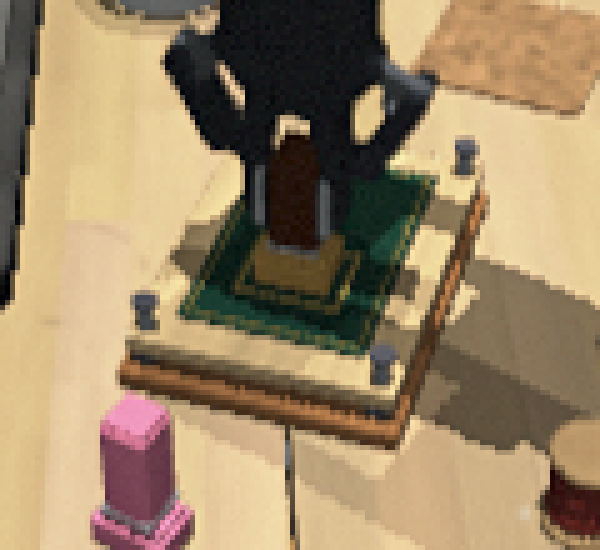

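Request:
{"op": "apply_moves", "data": {
  "increments": [
    {"x": 0,"y": -0.3,"z": 0,"ax": 0,"ay": 0,"az": 0,"grip": 1},
    {"x": 0,"y": -0.7,"z": 0,"ax": 0,"ay": 0,"az": 0,"grip": 1},
    {"x": 0,"y": -1.2,"z": 0,"ax": 0,"ay": 0,"az": 0,"grip": 1},
    {"x": 0,"y": -2.2,"z": 0,"ax": 0,"ay": 0,"az": 0,"grip": 1},
    {"x": 0,"y": -3.5,"z": 0,"ax": 0,"ay": 0,"az": 0,"grip": 1},
    {"x": 0,"y": -5,"z": 0,"ax": 0,"ay": 0,"az": 0,"grip": 1},
    {"x": 0,"y": -7,"z": 0,"ax": 0,"ay": 0,"az": 0,"grip": 1},
    {"x": 0,"y": -8,"z": 0,"ax": 0,"ay": 0,"az": 0,"grip": 1},
    {"x": 0,"y": -8,"z": 0,"ax": 0,"ay": 0,"az": 0,"grip": 1},
    {"x": 0,"y": -8,"z": 0,"ax": 0,"ay": 0,"az": 0,"grip": 1}
  ]
}}

```text
time_s: 15.1
eef_pos: [0.4672, 0.0596, 0.1784]
eef_rot: [0.705, -0.705, -0.06, 0.059]
wrist_force: [0.0, 0.6, -2.1]
opening: 0.299
```

```bash
python3 - <<'E'
from h import *
o=ctrl.get_obs(); print(o['time_s'],o['eef_pos'],o['wrist_force'],o['q'],o['opening'])
im=snap('wrist','w13'); sc=snap('scene','sc13')
a=im[150:270,250:390,::-1]; cv2.imwrite('pics/c13.png',cv2.resize(a,None,fx=5,fy=5,interpolation=0))
print(shift(o,(.461,-.226,.18),down(0)))
E
```

```text
15.1 [0.4672027 0.0596258 0.1783559] [ 0.03000548  0.63407049 -2.09077819] [-1.26138580e-01  3.41770654e-02  1.93657855e+00  4.73880896e-04
  1.16942783e+00 -2.95775915e-01] 0.2989363859017142
(array([ -5.43,  -0.17, -28.05]), array([-1.000e-04,  1.695e-01,  1.500e-03]))
```

View pics/c13.png

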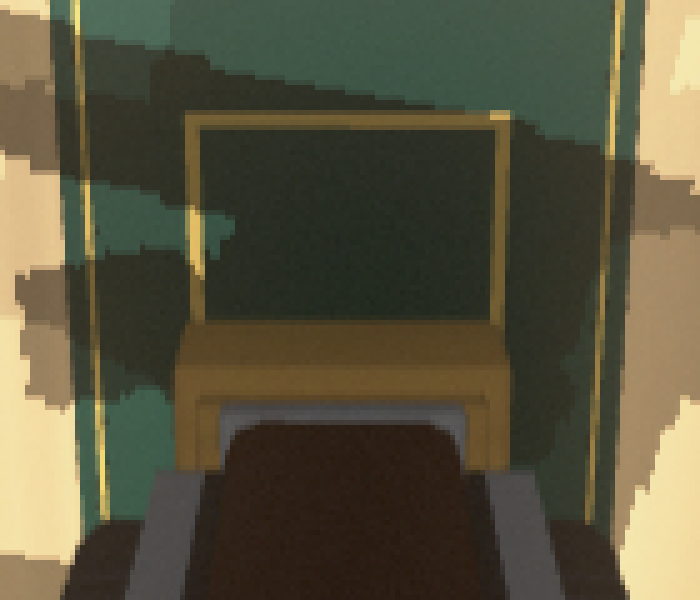

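View pics/sc13.png

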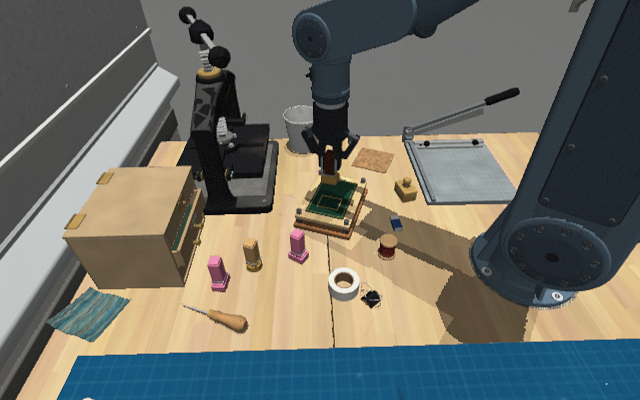

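Request:
{"op": "apply_moves", "data": {
  "increments": [
    {"x": -0.6,"y": 0,"z": -3.5,"ax": 0,"ay": 0.02,"az": 0,"grip": 1},
    {"x": -1.5,"y": 0,"z": -8,"ax": 0,"ay": 0.05,"az": 0,"grip": 1},
    {"x": -2.5,"y": 0,"z": -12.5,"ax": 0,"ay": 0.08,"az": 0,"grip": 1},
    {"x": -3.4,"y": 0,"z": -17,"ax": 0,"ay": 0.11,"az": 0,"grip": 1},
    {"x": -4.2,"y": 0,"z": -21.5,"ax": 0,"ay": 0.14,"az": 0,"grip": 1},
    {"x": -5,"y": 0,"z": -25.5,"ax": 0,"ay": 0.16,"az": 0,"grip": 1},
    {"x": -5.4,"y": 0,"z": -28,"ax": 0,"ay": 0.17,"az": 0,"grip": 1},
    {"x": -5.4,"y": 0,"z": -28,"ax": 0,"ay": 0.17,"az": 0,"grip": 1},
    {"x": -5.4,"y": 0,"z": -28,"ax": 0,"ay": 0.17,"az": 0,"grip": 1},
    {"x": -5.4,"y": 0,"z": -28,"ax": 0,"ay": 0.17,"az": 0,"grip": 1}
  ]
}}

```text
time_s: 16.45
eef_pos: [0.461, -0.2243, 0.1777]
eef_rot: [0.707, -0.707, -0.0, 0.0]
wrist_force: [-0.6, -0.4, -2.7]
opening: 0.302
```

```bash
python3 - <<'E'
from h import *
o=ctrl.get_obs(); print(o['time_s'],o['eef_pos'],o['wrist_force'],o['opening'])
im=snap('wrist','w14'); snap('side','s14')
print(shift(o,(.461,-.226,.070),down(0)))
E
```

```text
16.45 [ 0.46096213 -0.22431381  0.17769242] [-0.56360174 -0.43075778 -2.7261211 ] 0.30178534172006577
(array([ 0.  , 10.77, -0.18]), array([-0.001 ,  0.0006,  0.0003]))
```

View pics/w14.png

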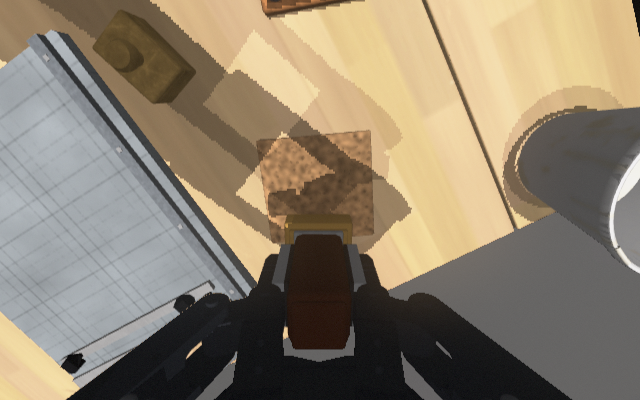

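View pics/s14.png

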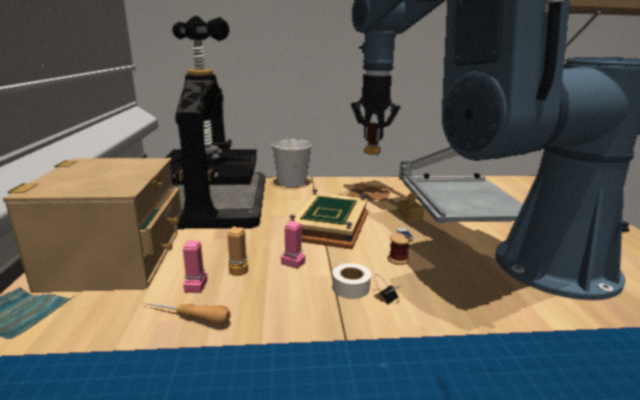

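Request:
{"op": "apply_moves", "data": {
  "increments": [
    {"x": 0,"y": 3.5,"z": -0.18,"ax": 0,"ay": 0,"az": 0,"grip": 1},
    {"x": 0,"y": 7,"z": -0.18,"ax": 0,"ay": 0,"az": 0,"grip": 1},
    {"x": 0,"y": 9.5,"z": -0.18,"ax": 0,"ay": 0,"az": 0,"grip": 1},
    {"x": 0,"y": 10.5,"z": -0.18,"ax": 0,"ay": 0,"az": 0,"grip": 1},
    {"x": 0,"y": 10.5,"z": -0.18,"ax": 0,"ay": 0,"az": 0,"grip": 1},
    {"x": 0,"y": 10.5,"z": -0.18,"ax": 0,"ay": 0,"az": 0,"grip": 1}
  ]
}}

```text
time_s: 17.3
eef_pos: [0.4621, -0.2268, 0.0742]
eef_rot: [-0.707, 0.707, 0.001, 0.001]
wrist_force: [-0.4, -0.2, -1.6]
opening: 0.298
```

```bash
python3 - <<'E'
from h import *
o=ctrl.get_obs(); print(o['time_s'],o['eef_pos'],o['wrist_force'])
im=snap('wrist','w15')
print(shift(o,(.461,-.226,.0655),down(0)))
E
```

```text
17.3 [ 0.46207057 -0.22678117  0.0741891 ] [-0.36822811 -0.18815845 -1.59993089]
(array([-0.11,  0.87,  0.08]), array([0.0008, 0.001 , 0.0025]))
```

View pics/w15.png

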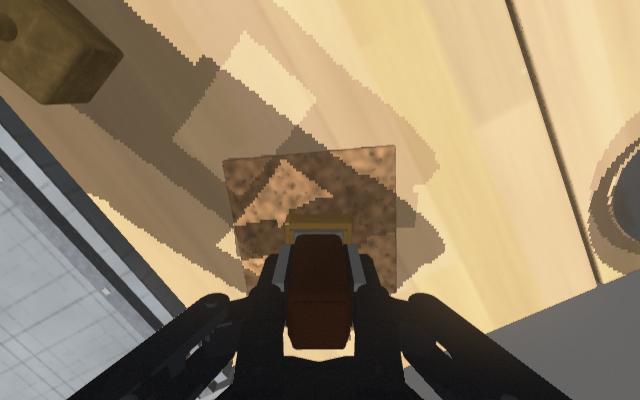

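Request:
{"op": "apply_moves", "data": {
  "increments": [
    {"x": 0,"y": 0.4,"z": 0,"ax": 0,"ay": 0,"az": 0,"grip": 1},
    {"x": 0,"y": 0.65,"z": 0,"ax": 0,"ay": 0,"az": 0,"grip": 1},
    {"x": 0,"y": 0.8,"z": 0,"ax": 0,"ay": 0,"az": 0,"grip": 1},
    {"x": 0,"y": 0.85,"z": 0,"ax": 0,"ay": 0,"az": 0,"grip": 1},
    {"x": 0,"y": 0.87,"z": 0,"ax": 0,"ay": 0,"az": 0,"grip": 1},
    {"x": 0,"y": 0.87,"z": 0,"ax": 0,"ay": 0,"az": 0,"grip": 1}
  ]
}}

```text
time_s: 18.1
eef_pos: [0.4621, -0.2269, 0.0656]
eef_rot: [-0.707, 0.707, 0.001, 0.001]
wrist_force: [-1.0, -0.5, -0.5]
opening: 0.298
```

Request:
{"op": "apply_moves", "data": {
  "increments": [
    {"x": 0,"y": 0.05,"z": 0,"ax": 0,"ay": 0,"az": 0,"grip": 1},
    {"x": 0,"y": 0.05,"z": 0,"ax": 0,"ay": 0,"az": 0,"grip": 1}
  ]
}}

```text
time_s: 18.35
eef_pos: [0.4622, -0.2269, 0.0656]
eef_rot: [-0.707, 0.707, 0.001, 0.001]
wrist_force: [-2.2, 1.1, 4.7]
opening: 0.298
```

In contact with the mat. Release, then rise.

Request:
{"op": "apply_moves", "data": {
  "increments": [
    {"x": 0,"y": 0,"z": 0,"ax": 0,"ay": 0,"az": 0,"grip": 0.6},
    {"x": 0,"y": 0,"z": 0,"ax": 0,"ay": 0,"az": 0,"grip": 0.4},
    {"x": 0,"y": 0,"z": 0,"ax": 0,"ay": 0,"az": 0,"grip": 0.1},
    {"x": 0,"y": 0,"z": 0,"ax": 0,"ay": 0,"az": 0,"grip": 0},
    {"x": 0,"y": 0,"z": 0,"ax": 0,"ay": 0,"az": 0,"grip": 0},
    {"x": 0,"y": 0,"z": 0,"ax": 0,"ay": 0,"az": 0,"grip": 0},
    {"x": 0,"y": 0,"z": 0,"ax": 0,"ay": 0,"az": 0,"grip": 0}
  ]
}}

```text
time_s: 19.23
eef_pos: [0.4621, -0.2269, 0.0656]
eef_rot: [-0.707, 0.707, 0.001, 0.001]
wrist_force: [-0.7, -0.3, 0.1]
opening: 0.998
```

```bash
python3 - <<'E'
from h import *
o=ctrl.get_obs(); print(o['time_s'],o['eef_pos'],o['wrist_force'],o['opening'])
snap('wrist','w16')
E
```

```text
19.225 [ 0.46213607 -0.22692089  0.06561515] [-0.74924522 -0.26845377  0.0575587 ] 0.9980773741686041
```

View pics/w16.png

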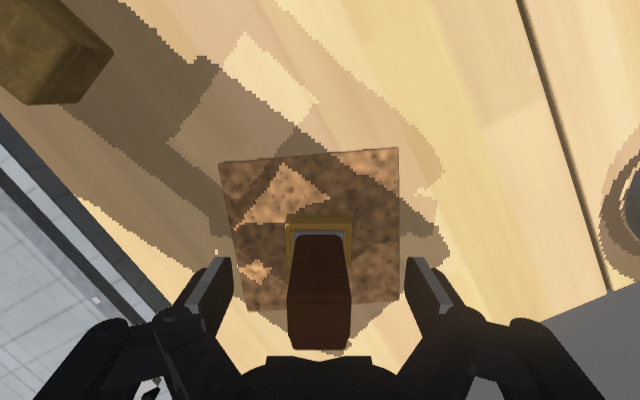

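Released, standing upright on the mat with the fingers clear. Rise.

Request:
{"op": "apply_moves", "data": {
  "increments": [
    {"x": 0,"y": -2,"z": 0,"ax": 0,"ay": 0,"az": 0,"grip": 0},
    {"x": 0,"y": -5,"z": 0,"ax": 0,"ay": 0,"az": 0,"grip": 0},
    {"x": 0,"y": -9,"z": 0,"ax": 0,"ay": 0,"az": 0,"grip": 0},
    {"x": 0,"y": -14,"z": 0,"ax": 0,"ay": 0,"az": 0,"grip": 0},
    {"x": 0,"y": -18,"z": 0,"ax": 0,"ay": 0,"az": 0,"grip": 0},
    {"x": 0,"y": -18,"z": 0,"ax": 0,"ay": 0,"az": 0,"grip": 0},
    {"x": 0,"y": -18,"z": 0,"ax": 0,"ay": 0,"az": 0,"grip": 0}
  ]
}}

```text
time_s: 20.15
eef_pos: [0.4614, -0.2265, 0.245]
eef_rot: [-0.707, 0.707, 0.001, 0.0]
wrist_force: [-0.4, -0.1, -0.2]
opening: 0.997
```

```bash
python3 - <<'E'
from h import *
o=ctrl.get_obs(); print(o['time_s'],o['eef_pos'],o['wrist_force'],o['opening'])
P=vision.camera_params('wrist'); snap('wrist','w17')
for q,z in [('stamp',.004),('mat_top',.004),('mark',.044)]:
    for r in pinpoint('wrist',q)[:2]: print(q,r['p'],r['xy'],ray(P,r['xy'],z).round(4))
snap('scene','sc17'); P=vision.camera_params('scene')
for q,z in [('round_stamp',0),('mark',.044),('stamp',.004)]:
    for r in pinpoint('scene',q)[:3]: print(q,r['p'],r['xy'],ray(P,r['xy'],z).round(4))
E
```

```text
20.15 [ 0.46135202 -0.22645324  0.24500416] [-0.3604875  -0.05308692 -0.21422791] 0.9967672317280617
stamp 0.92 [316.8, 171.6] [ 0.4606 -0.2326  0.004 ]
stamp 0.6 [318.9, 167.9] [ 0.4631 -0.228   0.004 ]
mat_top 0.66 [318.6, 172.2] [ 0.4628 -0.2333  0.004 ]
round_stamp 0.69 [254.8, 264.4] [0.544  0.2884 0.    ]
mark 0.63 [330.4, 203.8] [0.4623 0.0617 0.044 ]
stamp 0.84 [222.5, 283.4] [0.5735 0.3676 0.004 ]
stamp 0.74 [296.8, 258.4] [0.4647 0.2298 0.004 ]
stamp 0.54 [371.0, 158.3] [ 0.4664 -0.2325  0.004 ]
```

View pics/w17.png

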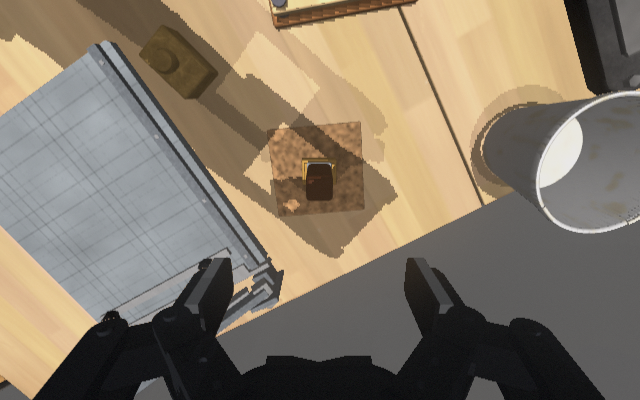

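View pics/sc17.png

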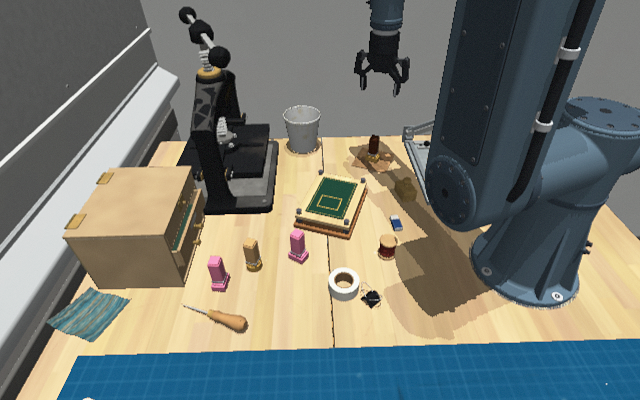

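The stamp stands upright in the middle of the mat at (318,172) in the wrist picture. The bed is back up, and the round stamp is unchanged at (253,255) in the scene picture.

```bash
python3 - <<'E'
from h import *
print(ticket.hand_in())
E
```

```text
the job is handed in; nothing more can be done
None
```

I stamped inside the gold frame with the dark-handled oblong stamp, stood it on the cork mat and handed the job in at about 20 s of the 56 s allowed. The hand-in gave no verdict.

- **Press:** The stamp was lined up with the frame (yaw about 9.7°) and looked centred to within about 2 mm. The bed sank about 6.5 mm: the contact force of about 9 N gives 6.4 mm, and the scene camera's 2-pixel shift gives about 7 mm. I held it there for about a second. A sideways force of about 3 N showed at the wrist, but the foot did not visibly slide.
- **Lift:** I raised the stamp about 8 cm straight up, and it had not shifted in the grip.
- **Placing:** The stamp stands upright on the mat with the gripper open and about 18 cm above it. The best camera fixes put its foot and the mat centre about 2 mm apart, and all the readings, including a lower-confidence one, agree within about 5 mm.
- **Other things:** The bed is back up, judged by eye from the scene picture rather than measured to the 1.5 mm limit. The position finder's readings of the round stamp scatter by several millimetres, but it looks unmoved in the picture. The pink look-alikes were not touched.

My first move call was refused as invalid because rows need every field filled in. The arm did not move then.

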